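# Lay a decorator's knife and steel rule on the tool rest

## Robot

A 6-joint arm with a two-finger parallel gripper is mounted at the origin on the work surface. World frame = base frame: x ahead of the robot, y to its left, z up, the work surface at z = 0. Lengths are in m, angles in rad, forces in N, time in s.
With the tool pointing down it reaches from about 0.425 to 0.95 m from the base axis. Payload 3.5 kg.
Tool frame: the origin (TCP) lies on the centre line of the jaws, within the pads' length; the fingertips stand 14 mm ahead of it and the grasp point (between the pads) lies 5 mm behind it (ctrl.finger_overhang is the distance from the TCP to the fingertips, in m); z points along the fingers, y is the line along which they close (so a half turn about z gives the same grasp; the last joint's range is limited). The gripper opens to 85 mm and grips with 20 to 120 N. Pads are 22 mm wide; open, the fingers measure 114 mm over their backs; the gripper's body (76 mm by 85 mm) begins 54 mm behind the grasp point. The pads swing forward as they close: fully open they stand 13 mm farther back than shut.
Start: joints at [-1.302, 0.286, 1.577, -0, 1.279, -0.15], TCP at [0.275, -0.617, 0.219] pointing down, gripper open.
Joint ranges: [-2.77, 2.77], [-0.9, 2.22], [0.21, 2.48], [-1.53, 4.67], [0.24, 2.81], [-2.84, 2.84]. Speed limits (rad/s): [2.79, 2.79, 3.14, 3.14, 3.14, 3.14].

## Interface

Orientations are given as a unit quaternion [x, y, z, w].
In Python, from plant import ctrl gives the robot as it stands.
- The arm moves only by the tool send_rows, never from a script. Its argument "moves" is text: rows parted by semicolons, each of 7 numbers parted by spaces: the turn, a rotation vector about the tool's x, y, z in units of 360 degrees (1.0 is 360 degrees), then the shift along the tool's x, y, z in units of 20 cm (1.0 is 20 cm), then the gripper's target within -1 to 1 (fully open at 1, half-way at 0, shut at -1). A call has 1 to 12 rows; each row is the pose to reach, as a shift and turn from the pose commanded when the call began, along the tool's axes at that moment, turning the shorter way round; what a row does not reach only later rows make up. A row lasts 1/8 s, in which the tool goes at most 62.5 mm and 10.7 degrees, less where a joint would pass 70% of its speed; a pose out of reach is approached as far as the arm can. A call with a number of a shift or a turn outside -1 to 1 is refused whole. A call with a gripper value outside its range is refused whole. The fingers move at their own pace and stop on an object; "newtons" is the grip in N (left out, the last holds). Time passes only in rows, so rows that repeat a pose let the fingers close. It gives the time, the measured TCP pose, the force, the opening and the grip force at its end, in the units of the state.
- ctrl.get_state(): the state, without advancing time (a new reading comes with each control period).
- ctrl.read_camera(name): name is "scene" or "top" or "wrist"; returns a dict with "image" (400x640x3 uint8, red, green, blue), "fovy" (degrees; the focal length in pixels is half the picture's height over the tangent of half this angle, whatever the lens; pixels are square), "cx", "cy" (the principal point, pixels), "extrinsics" (4x4, takes a point from camera to world coordinates). Camera axes: x right, y up, looking along -z (the intrinsics and any distortion apply to the point x, -y, -z); pixel columns grow to the right and rows downward; lengths in m; the calibration is good to about 2 mm. A picture is of the moment at which its call begins. There is no depth.
- ctrl.sign_off(): hands the job in; it is judged then, once.
The state is a dict: "time": time; "qpos": joint angles; "dq": joint speeds; "joint_efforts": joint torques, N m; "eef_pos": TCP position; "tcp_rot": TCP orientation; "contact_force": force on the tool from outside, world axes, zero at the start; "wrist_torque": the same for the moment, N m; "opening": opening from 0.0 (shut) to 1.0 (fully open); "finger_force": force on a finger pad.
Only numpy, scipy, OpenCV 4.12 (cv2) and the standard library are available. Lean on these libraries where they do the work, as an engineer would, in place of code of your own. Each camera call takes 0.05 s, during which the arm holds its last target. There are 200 camera calls.

## Task

Lay the carving knife and the steel rule flat on the wooden tool rest, centred across its two bars, pointing the same way as the brush that already lies there: the knife in the free narrow notch with its blade on the side of the brush's bristles, the rule in the wide notch with its hanging hole on the side of the brush's handle end. The thin rule lies against the cutting board's stop rail and cannot be gripped there, so slide it along the board until one end sticks out well past the edge, and pinch it there. Do not let the rule fall, and leave the brush, the jar and the bowl where they are.

Things in the scene. Friction and masses are not known exactly. Their poses are not given: they have to be found in the camera images.
- cutting_board: Fixed clay-cutting board, 120 mm (its x) by 280 mm (its y), on battens, to the robot's left. Origin at the centre of its underside; flat top 50 mm above it, edges 60 mm (x) and 140 mm (y) from it. A stop rail 14 mm wide and 12 mm high runs along its whole +x edge (inner face at x = +46 mm). The panel is 18 mm thick; below it is open within 40 mm of either y end.
- rule_center (a point): Centre of the thin loose steel rule: 240 mm long (its x), 30 mm wide (y), 2 mm thick (z, up), about 110 g. It starts flat on the cutting board, along its stop rail and a few mm from it: no finger fits between. A hanging hole (dark disc, 10 mm) lies at its -x end. Finger tips pressed on it with 6 N or so drag it along the smooth board.
- rule_hole_end (a point): Middle of the rule's end that has the hanging hole (120 mm from its centre, towards its -x); axes as for the rule.
- rule_plain_end (a point): Middle of the rule's other, plain end (120 mm from its centre, towards its +x).
- knife_center (a point): Centre of the handle of the loose carving knife: a red handle 140 mm long with a brass end, 13 by 13 mm in section, along its x; a small steel blade sticks out 24 mm at its +x end. About 45 g, balanced near this point. It starts lying flat on the bench, pointing anywhere ahead or to the sides and partly backwards.
- knife_tip (a point): Tip of the knife's blade, 94 mm from the handle's centre.
- tool_rest: Fixed wooden rest: two upright bars 14 mm thick (x), y -98 to +82 mm, 56 mm high, at x = -55 and +55 mm, joined by 12 mm low stretchers at their ends. Origin midway, at bench height; tools lie along its x, brush bristles to +x. Each bar has three notches, floors 40 mm above the bench: 40 mm wide at y = -62 (for the rule), 22 mm at y = 0 (free, for the knife), 22 mm at y = +55 mm (brush).
- wide_notch (a point): Middle between the two wide notches, at the height of their floors (axes as for the rest).
- free_notch (a point): Middle between the two free narrow notches, at the height of their floors (axes as for the rest).
- brush_center (a point): Centre of the handle of the brush that already lies on the rest: green handle 130 mm by 10 mm along its x, bristles at its +x end. Bystander.
- brush_tip (a point): Tip of the brush's bristles, 113 mm from the handle's centre.
- jar_center (a point): Centre (29 mm up) of a coral-coloured jar with a white cap, 52 mm across, 58 mm high, beyond the work. Bystander.
- bowl_center (a point): Centre (18 mm up) of a white bowl, 84 mm across, 36 mm high, beyond the work. Bystander.
There are look-alikes about, which are no part of the job. Of the things that look like the part that bears rule_center, the smaller one is meant.

How it is judged:
By the outcome, as a careful person would: the job done as asked, in the order asked, and still so for the second after the job is handed in, with the robot touching nothing.
It also fails if it takes over 61 s, if anything falls off the work surface, if the arm or the gripper's body presses on something with over 40 N, if the wrist force passes 120 N, or if a joint passes its speed limit or range.

## Working session

There is one attempt and no reset: what is moved stays moved. The work goes in short steps, Python scripts to look and compute and a tool call to move; the robot and the scene stay as the last step left them, time stands still between calls to the robot, and variables do not carry over. Pictures are saved under pics/ and viewed, at most 10 in all, crops included, and the job is handed in when it is done.

Besides the shell and the picture viewer there is one more tool, called after "Request:" in YAML: its name, and indented under it one key for each argument. send_rows: Moves the arm, as the interface text tells. Its arguments: {"type":"object","properties":{"moves":{"type":"string"},"newtons":{"type":"number"}},"required":["moves"]}

```bash
ls; mkdir -p pics; python3 - <<'E'
from plant import ctrl
import cv2
s=ctrl.get_state();print(s)
for n in("scene","top"):
    d=ctrl.read_camera(n);cv2.imwrite(f"pics/{n}0.png",d["image"][:,:,::-1])
    print(n,{k:v for k,v in d.items() if k!="image"})
E
```

```text
pics
{'time': 0.0, 'qpos': array([-1.30198066e+00,  2.87206031e-01,  1.57816505e+00, -1.85147267e-05,
        1.27861363e+00, -1.49995722e-01]), 'dq': array([ 0.00085853,  0.00072569, -0.00046728, -0.00083728,  0.00041977,
        0.00033942]), 'joint_efforts': array([ 6.18960275e-04, -4.05979800e+01, -2.92625320e+01, -1.50031619e-04,
        5.81306987e-03, -1.81615277e-06]), 'eef_pos': array([ 0.27434683, -0.61598222,  0.21762677]), 'tcp_rot': array([ 9.78153374e-01,  2.07881085e-01, -7.98604337e-05, -1.19339258e-03]), 'contact_force': array([-0.20018454,  0.86346024, -0.27367499]), 'wrist_torque': array([ 0.00818865, -0.03266421,  0.00371675]), 'finger_force': 0.0, 'opening': 0.9991559878775759}
scene {'fovy': 51.40044862504715, 'cx': 312.4481790652588, 'cy': 203.04300037816566, 'extrinsics': array([[-0.80220921, -0.42554602,  0.41877316,  0.89161118],
       [ 0.59689505, -0.58725321,  0.54667171,  0.51839628],
       [ 0.01329191,  0.68850871,  0.72510625,  0.71182447],
       [ 0.        ,  0.        ,  0.        ,  1.        ]])}
top {'fovy': 48.81143226838448, 'cx': 322.4061046036399, 'cy': 195.28378001946726, 'extrinsics': array([[-0.02698856,  0.99164746, -0.12612267,  0.37335442],
       [-0.99963371, -0.02702751,  0.00140272,  0.04979064],
       [-0.00201777,  0.12611433,  0.99201366,  1.1239714 ],
       [ 0.        ,  0.        ,  0.        ,  1.        ]])}
```

View pics/top0.png

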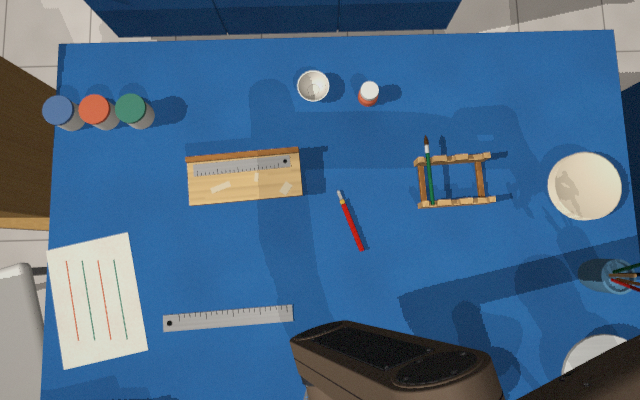

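View pics/scene0.png

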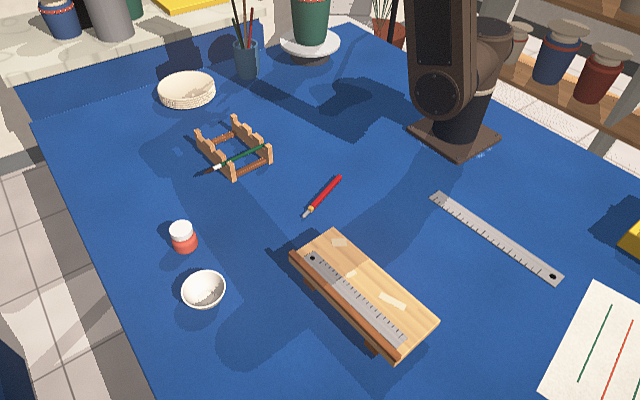

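Top view: the loose rule on the board runs (194,172)–(291,160), with its hole at (285,161). The red knife's tip is at (339,192) and its butt at (362,250). The rest is at about (455,181), with the brush at column 430 and its bristles up (+x).

Rule candidates:
- The rule on the board, about (243,166).
- A longer one on the bench, (228,318), which is a look-alike.

The only red knife is at (351,225); the pens in the cup at (625,275) and the drawn lines on the paper don't matter here. I choose the smaller rule, on the board, and check it with a close crop.

```bash
cat > h.py <<'E'
import numpy as np, cv2
from scipy.spatial.transform import Rotation as R
from plant import ctrl
def ray(d,u,v):
    f=200/np.tan(np.radians(d["fovy"]/2)); E=d["extrinsics"]
    return E[:3,3], E[:3,:3]@np.array([(u-d["cx"])/f,-(v-d["cy"])/f,-1])
def p2w(d,u,v,z):
    o,r=ray(d,u,v); return o+r*(z-o[2])/r[2]
def w2p(d,p):
    f=200/np.tan(np.radians(d["fovy"]/2)); E=d["extrinsics"]
    c=E[:3,:3].T@(np.asarray(p)-E[:3,3]); return d["cx"]+f*c[0]/-c[2], d["cy"]-f*c[1]/-c[2]
def goal(x,y,z,yaw):
    """units row to TCP at xyz, pointing down, tool x axis at world yaw (deg), modulo 180"""
    s=ctrl.get_state(); R0=R.from_quat(s["tcp_rot"]); best=None
    for k in(0,180):
        Rt=R.from_euler('z',yaw+k,degrees=True)*R.from_euler('x',180,degrees=True)
        rv=(R0.inv()*Rt).as_rotvec()
        if best is None or np.linalg.norm(rv)<np.linalg.norm(best[0]): best=(rv,k)
    sh=R0.inv().apply(np.array([x,y,z])-s["eef_pos"])
    print("turn",np.round(best[0]/(2*np.pi),4),"shift",np.round(sh/.2,4),"flip",best[1])
def st():
    s=ctrl.get_state(); M=R.from_quat(s["tcp_rot"]).as_matrix()
    print("t",s["time"],"p",np.round(s["eef_pos"],4),"xyaw",np.degrees(np.arctan2(M[1,0],M[0,0])).round(2),"zax",M[:,2].round(3),"q6",s["qpos"][5].round(2),"F",s["contact_force"].round(2),"op",round(s["opening"],3),"ff",s["finger_force"],"oh",ctrl.finger_overhang)
E
python3 - <<'E'
from h import *
im=cv2.imread("pics/top0.png")
cv2.imwrite("pics/c1.png",cv2.resize(im[135:255,185:345],None,fx=5,fy=5,interpolation=cv2.INTER_CUBIC))
cv2.imwrite("pics/c2.png",cv2.resize(im[130:260,330:500],None,fx=4.6,fy=4.6,interpolation=cv2.INTER_CUBIC))
d=ctrl.read_camera("top"); import pickle; pickle.dump(d,open("top0.pkl","wb"))
for n,a,b,z in(("rule",(194,172),(291,160),.052),("bench rule",(163,324),(293,313),.002),("knife",(339,192),(362,250),.007)):
    A=p2w(d,*a,z);B=p2w(d,*b,z);print(n,A,B,np.linalg.norm(A-B))
st()
E
```

```text
rule [0.5762261 0.3637065 0.052    ] [0.59983624 0.12366529 0.052     ] 0.24119954818954553
bench rule [0.20562622 0.45138909 0.002     ] [0.22357451 0.1291113  0.002     ] 0.3227771893845582
knife [0.52266822 0.00557283 0.007     ] [ 0.37401984 -0.0475616   0.007     ] 0.15785945585219593
t 0.15 p [ 0.2744 -0.6161  0.218 ] xyaw 24.0 zax [-0.     0.002 -1.   ] q6 -0.15 F [-0.49  0.16 -0.02] op 1.005 ff 0.0 oh 0.014
```

View pics/c1.png

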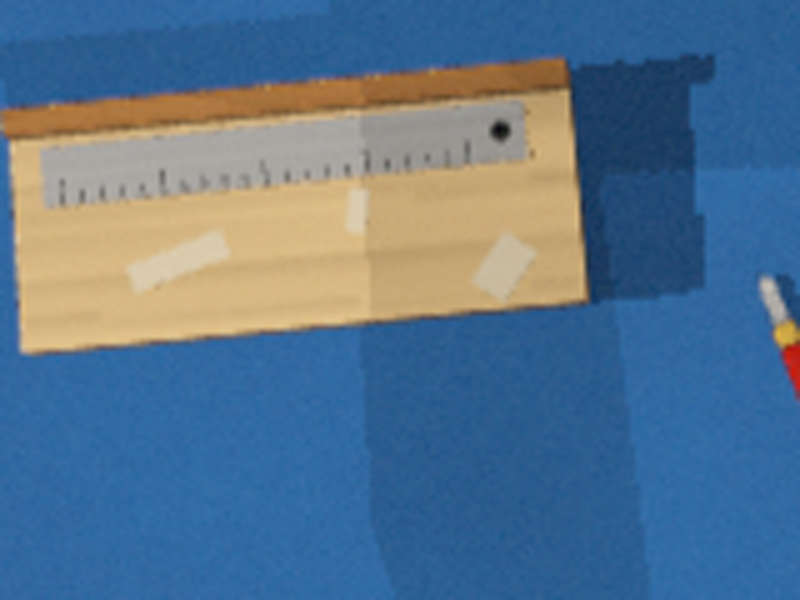

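View pics/c2.png

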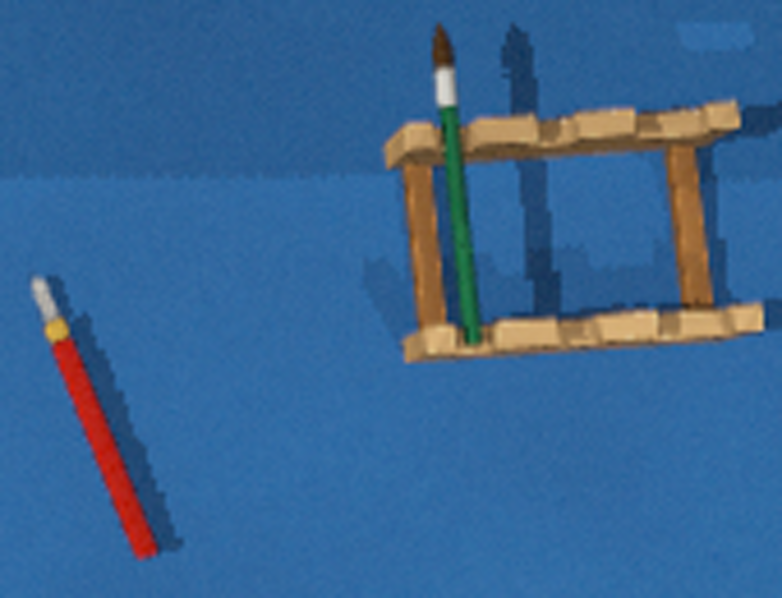

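The top crop confirms a 240 mm rule on the board, hole at crop (500,130), i.e. (285,161); the bench rule is 323 mm and is the look-alike. The knife tip is at (338,191) and its butt at (362,251). The rest is clear, with its free notch in the middle.

```bash
python3 - <<'E'
from h import *
import pickle
d=pickle.load(open("top0.pkl","rb"))
q1=lambda a,b:(a/5+185-.4,b/5+135-.4); q2=lambda a,b:(a/4.6+330-.4,b/4.6+130-.4)
T=p2w(d,*q2(38,279),.007);B=p2w(d,*q2(147,553),.01);v=T-B;C=B+v*70/164
print("knife",C,np.linalg.norm(v),np.degrees(np.arctan2(v[1],v[0])))
H=p2w(d,*q1(526,130),.052);P=p2w(d,*q1(43.5,179),.052);v=P-H;print("rule hole",H,"plain",P,np.degrees(np.arctan2(v[1],v[0])),np.linalg.norm(v))
A=p2w(d,*q1(570,92),.05);Bb=p2w(d,*q1(588,302),.05);print("board -y edge",A,Bb)
A=p2w(d,*q2(441,27),.045);Bb=p2w(d,*q2(473,342),.045);v=A-Bb;print("brush tip",A,"end",Bb,np.degrees(np.arctan2(v[1],v[0])),np.linalg.norm(v))
for n,p in(("fr",(740,102)),("nr",(763,306)),("nr2",(763,328)),("nl",(407,338))):print(n,p2w(d,*q2(*p),.056))
a=np.radians(np.degrees(np.arctan2(v[1],v[0])));c=A-113*v/np.linalg.norm(v)/1000;print("free est",c+.055*np.array([v[1],-v[0],0])/np.linalg.norm(v))
goal(.46,-.3,.22,22);goal(C[0],C[1],.15,20)
E
```

```text
knife [ 0.43970226 -0.02292321  0.00871951] 0.16222955361253383 19.65154458006768
rule hole [0.59840451 0.12666392 0.052     ] plain [0.580288   0.36547558 0.052     ] 94.33820956375116 0.2394978461476178
board -y edge [0.61746625 0.10458903 0.05      ] [0.5119519  0.09787238 0.05      ]
brush tip [ 0.65475288 -0.21437921  0.045     ] end [ 0.48167954 -0.22172363  0.045     ] 2.4299058430626586 0.17322909763431318
fr [ 0.60617862 -0.36986283  0.056     ]
nr [ 0.49556965 -0.3737615   0.056     ]
nr2 [ 0.48384588 -0.37286371  0.056     ]
nl [ 0.48365276 -0.18416124  0.056     ]
free est [ 0.54418632 -0.27412063  0.045     ]
turn [-0.0003 -0.      0.0055] shift [ 1.4906 -1.0667 -0.0079] flip 0
turn [-0.0003 -0.      0.0111] shift [ 1.9612 -2.373   0.3446] flip 0
```

Request:
send_rows:
  moves: "0 0 0.005 0.95 -0.68 0 1;0 0 0.005 0.95 -0.68 0 1;0 0 0.005 0.95 -0.68 0 1;0 0 0.005 0.95 -0.68 0 1"

```text
time: 0.65
eef_pos: [0.3936, -0.4127, 0.2187]
tcp_rot: [0.981, 0.193, 0.0, -0.0]
contact_force: [0.2, -0.8, 0.1]
opening: 1.002
finger_force: 0.0
```

Request:
send_rows:
  moves: "0 0 0.005 0.6 -0.45 0 1;0 0 0.005 0.6 -0.45 0 1;0 0 0.005 0.5 -0.99 0.1 0.5;0 0 0.005 0.5 -0.99 0.1 0.5;0 0 0.005 0.5 -0.99 0.1 0.5"

```text
time: 1.27
eef_pos: [0.4078, -0.1895, 0.1959]
tcp_rot: [0.984, 0.179, -0.002, -0.002]
contact_force: [0.7, -1.1, -0.4]
opening: 0.748
finger_force: 0.0
```

```bash
python3 - <<'E'
from h import *
st();goal(.44,-.023,.15,20)
E
```

```text
t 1.275 p [ 0.4078 -0.1895  0.1959] xyaw 20.61 zax [-0.005  0.004 -1.   ] q6 0.55 F [ 0.65 -1.08 -0.43] op 0.748 ff 0.0 oh 0.014
turn [-0.0008  0.0005  0.0017] shift [ 0.4445 -0.7213  0.2321] flip 0
```

Request:
send_rows:
  moves: "0 0 0.002 0.44 -0.72 0.23 0.2;0 0 0.002 0.44 -0.72 0.23 0.2;0 0 0.002 0.44 -0.72 0.23 0.2;0 0 0.002 0.44 -0.72 0.23 0.2;0 0 0.002 0.44 -0.72 0.23 0.2"

```text
time: 1.9
eef_pos: [0.4437, -0.0292, 0.1536]
tcp_rot: [0.985, 0.171, 0.0, 0.001]
contact_force: [0.4, -0.2, 0.0]
opening: 0.604
finger_force: 0.0
```

```bash
python3 - <<'E'
from h import *
st()
d=ctrl.read_camera("wrist");cv2.imwrite("pics/w1.png",d["image"][:,:,::-1])
import pickle;pickle.dump(d,open("w1.pkl","wb"))
# segment red
hsv=cv2.cvtColor(d["image"],cv2.COLOR_RGB2HSV);m=((hsv[...,0]<8)|(hsv[...,0]>172))&(hsv[...,1]>150)&(hsv[...,2]>80)
n,l,s_,c=cv2.connectedComponentsWithStats(m.astype(np.uint8));print(s_[1:][s_[1:,4]>150])
k=1+np.argmax(s_[1:,4]);ys,xs=np.where(l==k)
P=np.array([p2w(d,u,v,.010) for u,v in zip(xs[::7],ys[::7])])
r=cv2.minAreaRect(P[:,:2].astype(np.float32)*1000);print(r)
E
```

```text
t 1.9 p [ 0.4437 -0.0292  0.1536] xyaw 19.68 zax [ 0.001 -0.001 -1.   ] q6 0.93 F [ 0.39 -0.22  0.02] op 0.604 ff 0.0 oh 0.014
[[ 299  120   15  134 1708]]
((433.2853088378906, -25.909257888793945), (126.1827621459961, 11.592644691467285), 20.143510818481445)
```

View pics/w1.png

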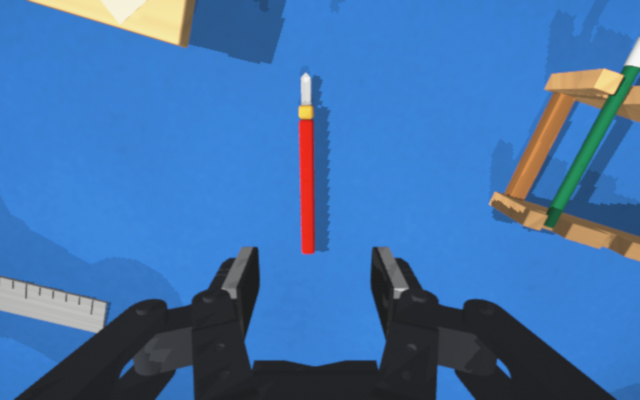

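Wrist view: knife tip at (306,73), brass end at about (306,112), butt at (307,253), between the open fingers. I'm descending on its centre.

```bash
python3 - <<'E'
from h import *
goal(.440,-.0235,.0165,20)
E
```

```text
turn [ 0.0002 -0.0002 -0.0011] shift [-0.008  -0.0362  0.6865] flip 0
```

Request:
send_rows:
  moves: "0 0 -0.001 -0.008 -0.036 0.4 0;0 0 -0.001 -0.008 -0.036 0.6 -0.1;0 0 -0.001 -0.008 -0.036 0.684 -0.1;0 0 -0.001 -0.008 -0.036 0.684 -0.1;0 0 -0.001 -0.008 -0.036 0.684 -0.1"
  newtons: 40

```text
time: 2.58
eef_pos: [0.4405, -0.0235, 0.0177]
tcp_rot: [0.985, 0.173, 0.001, 0.001]
contact_force: [-0.1, -0.2, 0.6]
opening: 0.45
finger_force: 0.0
```

```bash
python3 - <<'E'
from h import *
st();goal(.440,-.0235,.0165,20)
E
```

```text
t 2.575 p [ 0.4405 -0.0235  0.0177] xyaw 19.94 zax [ 0.003 -0.001 -1.   ] q6 0.94 F [-0.14 -0.19  0.62] op 0.45 ff 0.0 oh 0.014
turn [ 0.0003 -0.0004 -0.0002] shift [-0.0026 -0.0008  0.0061] flip 0
```

Request:
send_rows:
  moves: "0 0 0 0 0 0 -1;0 0 0 0 0 0 -1;0 0 0 0 0 0 -1;0 0 0 0 0 0 -1;0 0 0 0 0 -0.3 -1;0 0 0 0 0 -0.6 -1;0 0 0 0 0 -0.8 -1;0 0 0 0 0 -0.8 -1;0 0 0 0 0 -0.8 -1"
  newtons: 40

```text
time: 3.7
eef_pos: [0.4383, -0.0219, 0.1753]
tcp_rot: [0.985, 0.174, -0.001, -0.0]
contact_force: [-0.0, -0.2, 0.1]
opening: 0.0
finger_force: 0.0
```

```bash
python3 - <<'E'
from h import *
st();goal(.5,-.274,.178,2.5)
E
```

```text
t 3.7 p [ 0.4383 -0.0219  0.1753] xyaw 20.04 zax [-0.001  0.    -1.   ] q6 0.94 F [-0.02 -0.2   0.09] op 0.0 ff 0.0 oh 0.014
turn [-0.0001  0.0002  0.0487] shift [-0.1421  1.2898 -0.0143] flip 0
```

```bash
python3 - <<'E'
from h import *
d=ctrl.read_camera("wrist");cv2.imwrite("pics/w2.png",d["image"][:,:,::-1])
hsv=cv2.cvtColor(d["image"],cv2.COLOR_RGB2HSV);m=((hsv[...,0]<8)|(hsv[...,0]>172))&(hsv[...,1]>150)&(hsv[...,2]>80)
n,l,s_,c=cv2.connectedComponentsWithStats(m.astype(np.uint8));print(s_[1:][s_[1:,4]>150])
k=1+np.argmax(s_[1:,4]);ys,xs=np.where(l==k)
P=np.array([p2w(d,u,v,.010) for u,v in zip(xs[::7],ys[::7])])
print(cv2.minAreaRect(P[:,:2].astype(np.float32)*1000))
E
```

```text
[[ 311  115   12  127 1514]]
((433.2123718261719, -25.622447967529297), (126.35464477539062, 11.259838104248047), 20.39055633544922)
```

View pics/w2.png

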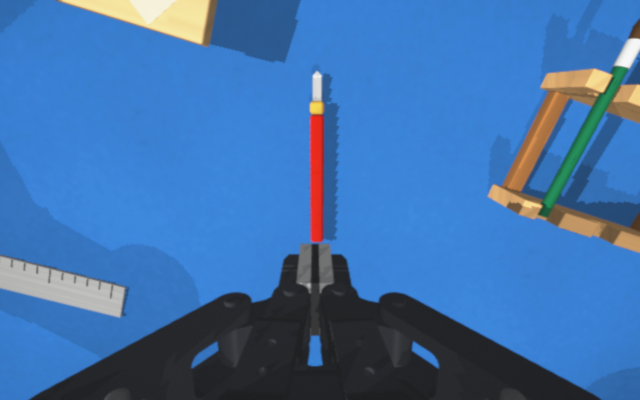

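The knife hasn't moved: tip (317,72), butt (317,241). The fingers shut only after the lift had started, so I'll redo the grasp with more closing time.

```bash
python3 - <<'E'
from h import *
goal(.440,-.0235,.0155,20.2)
E
```

```text
turn [-0.0003  0.0004 -0.0004] shift [0.0091 0.0131 0.7952] flip 0
```

Request:
send_rows:
  moves: "0 0 0 0 0 0 0;0 0 0 0 0 0.3 0;0 0 0 0.004 0.006 0.6 -0.3;0 0 0 0.004 0.006 0.8 -0.3;0 0 0 0.004 0.006 0.8 -0.3;0 0 0 0.004 0.006 0.8 -0.3"
  newtons: 40

```text
time: 4.5
eef_pos: [0.441, -0.0232, 0.0172]
tcp_rot: [0.985, 0.174, 0.001, 0.0]
contact_force: [-0.5, 0.8, 0.1]
opening: 0.349
finger_force: 0.0
```

Request:
send_rows:
  moves: "0 0 0 0 0 0 -1;0 0 0 0 0 0 -1;0 0 0 0 0 0 -1;0 0 0 0 0 0 -1"
  newtons: 40

```text
time: 5.0
eef_pos: [0.4403, -0.023, 0.0166]
tcp_rot: [0.985, 0.174, 0.0, 0.0]
contact_force: [-0.9, -0.1, -0.3]
opening: 0.003
finger_force: 0.0
```

```bash
python3 - <<'E'
from h import *
st()
w=ctrl.read_camera("wrist");s=ctrl.read_camera("scene");t=ctrl.read_camera("top")
p=ctrl.get_state()["eef_pos"];tip=p-[0,0,.014]
for d in(w,s,t):print(w2p(d,p),w2p(d,tip),w2p(d,[.44,-.0235,.0065]))
u,v=map(int,w2p(s,tip))
a=cv2.resize(s["image"][v-50:v+50,u-60:u+60],(480,400),interpolation=cv2.INTER_CUBIC)
b=w["image"][:,160:480]
cv2.imwrite("pics/m3.png",np.hstack([b,a])[:,:,::-1])
E
```

```text
t 5.0 p [ 0.4403 -0.023   0.0166] xyaw 20.04 zax [ 0.001 -0.    -1.   ] q6 0.94 F [-0.89 -0.12 -0.32] op 0.003 ff 0.0 oh 0.014
(np.float64(313.6807329298083), np.float64(250.08791148094653)) (np.float64(313.741437663627), np.float64(238.8380845570465)) (np.float64(314.59260310866887), np.float64(242.49807425088383))
(np.float64(324.9804853095769), np.float64(189.9527455420007)) (np.float64(324.7758446346505), np.float64(194.09309409505016)) (np.float64(324.728536423495), np.float64(192.70819489076615))
(np.float64(351.5349624367582), np.float64(223.77298673794348)) (np.float64(351.18527778319674), np.float64(224.1141841960066)) (np.float64(351.49537304480407), np.float64(224.03347883429473))
```

View pics/m3.png

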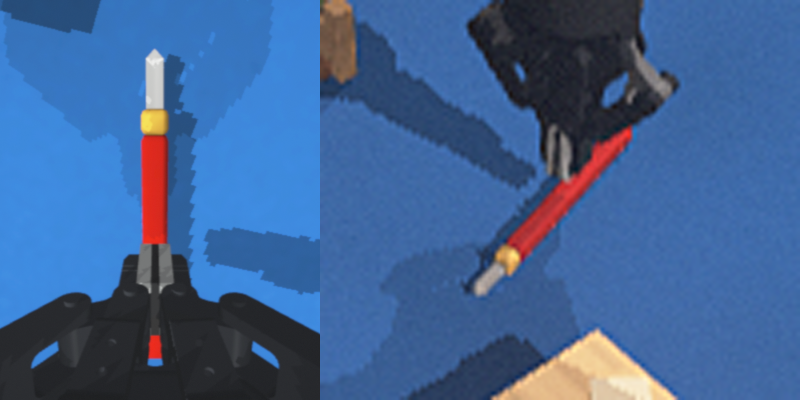

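The fingers shut above the handle: the handle's red shows beneath them, and the scene view puts the tips well above where 14 mm ahead would be. I'll reopen and descend in small force-checked steps.

Request:
send_rows:
  moves: "0 0 0 0 0 -0.02 -0.3;0 0 0 0 0 -0.02 -0.3;0 0 0 0 0 -0.02 -0.3;0 0 0 0 0 0.02 -0.3;0 0 0 0 0 0.02 -0.3;0 0 0 0 0 0.02 -0.3"

```text
time: 5.9
eef_pos: [0.4399, -0.0229, 0.0119]
tcp_rot: [0.985, 0.174, -0.0, -0.0]
contact_force: [0.5, -0.6, 0.8]
opening: 0.353
finger_force: 0.0
```

Request:
send_rows:
  moves: "0 0 0 0 0 0.01 -0.3;0 0 0 0 0 0.02 -0.3;0 0 0 0 0 0.02 -0.3"

```text
time: 6.28
eef_pos: [0.44, -0.023, 0.008]
tcp_rot: [0.985, 0.174, -0.0, -0.0]
contact_force: [-0.4, -0.4, 0.3]
opening: 0.35
finger_force: 0.0
```

Request:
send_rows:
  moves: "0 0 0 0 0 0.01 -0.3;0 0 0 0 0 0.02 -0.3;0 0 0 0 0 0.02 -0.3"

```text
time: 6.65
eef_pos: [0.4399, -0.0229, 0.004]
tcp_rot: [0.985, 0.174, -0.0, -0.0]
contact_force: [-0.2, 0.3, 0.3]
opening: 0.347
finger_force: 0.0
```

Request:
send_rows:
  moves: "0 0 0 0 0 0.01 -0.3;0 0 0 0 0 0.02 -0.3;0 0 0 0 0 0.02 -0.3"

```text
time: 7.02
eef_pos: [0.4399, -0.0229, -0.0]
tcp_rot: [0.985, 0.174, -0.0, -0.0]
contact_force: [-0.3, -0.4, -0.2]
opening: 0.354
finger_force: 0.0
```

Request:
send_rows:
  moves: "0 0 0 0 0 0 -0.6;0 0 0 0 0 0 -0.8;0 0 0 0 0 0 -1;0 0 0 0 0 0 -1;0 0 0 0 0 0 -1"
  newtons: 40

```text
time: 7.65
eef_pos: [0.4402, -0.023, 0.0004]
tcp_rot: [0.985, 0.174, 0.0, 0.0]
contact_force: [-0.4, 0.1, 2.3]
opening: 0.096
finger_force: 39.5
```

Request:
send_rows:
  moves: "0 0 0 0 0 -0.15 -1;0 0 0 0 0 -0.4 -1;0 0 0 0 0 -0.7 -1;0 0 0 0 0 -0.9 -1;0 0 0 0 0 -0.9 -1;0 0 0 0 0 -0.9 -1"

```text
time: 8.4
eef_pos: [0.4395, -0.0228, 0.1792]
tcp_rot: [0.985, 0.174, -0.001, -0.0]
contact_force: [-0.4, -1.4, -0.1]
opening: -0.001
finger_force: 0.0
```

```bash
python3 - <<'E'
from h import *
st()
w=ctrl.read_camera("wrist");s=ctrl.read_camera("scene")
p=ctrl.get_state()["eef_pos"]
u,v=map(int,w2p(s,p));print(u,v)
a=cv2.resize(s["image"][v-40:v+60,u-60:u+60],(480,400),interpolation=cv2.INTER_CUBIC)
b=w["image"][:,160:480]
cv2.imwrite("pics/m4.png",np.hstack([b,a])[:,:,::-1])
goal(.47,-.268,.181,2.5)
E
```

```text
t 8.4 p [ 0.4395 -0.0228  0.1792] xyaw 20.03 zax [-0.001  0.    -1.   ] q6 0.94 F [-0.41 -1.36 -0.11] op -0.001 ff 0.0 oh 0.014
328 134
turn [-0.0003  0.0005  0.0487] shift [-0.2742  1.2058 -0.0162] flip 0
```

View pics/m4.png

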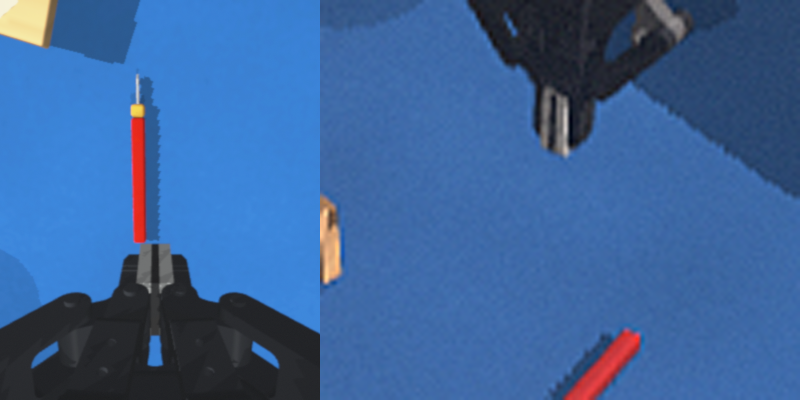

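The knife popped out and rolled a quarter turn: its tip is at (297,75) and its butt at (299,242) in the full wrist image. In the scene view the shut tips are level with the reported TCP instead of 14 mm ahead. I'll calibrate by touching the bench beside the knife with shut fingers.

Request:
send_rows:
  moves: "0 0 0 0 0.25 0.2 -1;0 0 0 0 0.25 0.5 -1;0 0 0 0 0.25 0.8 -1;0 0 0 0 0.25 0.88 -1;0 0 0 0 0.25 0.9 -1;0 0 0 0 0.25 0.9 -1"

```text
time: 9.25
eef_pos: [0.4589, -0.0705, 0.0019]
tcp_rot: [0.985, 0.174, 0.001, 0.001]
contact_force: [0.5, -0.8, 1.4]
opening: 0.003
finger_force: 0.0
```

Request:
send_rows:
  moves: "0 0 0 0 0 0.015 -1;0 0 0 0 0 0.025 -1;0 0 0 0 0 0.025 -1"

```text
time: 9.62
eef_pos: [0.4575, -0.07, -0.0043]
tcp_rot: [0.985, 0.174, 0.0, 0.0]
contact_force: [-1.1, -0.3, -0.2]
opening: -0.001
finger_force: 0.0
```

Request:
send_rows:
  moves: "0 0 0 0 0 0.012 -1;0 0 0 0 0 0.02 -1;0 0 0 0 0 0.02 -1"

```text
time: 10.0
eef_pos: [0.457, -0.0699, -0.009]
tcp_rot: [0.985, 0.174, -0.0, -0.0]
contact_force: [0.7, 0.6, -0.6]
opening: 0.006
finger_force: 0.0
```

Request:
send_rows:
  moves: "0 0 0 0 0 0.01 -1;0 0 0 0 0 0.01 -1"

```text
time: 10.25
eef_pos: [0.4571, -0.0699, -0.011]
tcp_rot: [0.985, 0.174, -0.0, -0.0]
contact_force: [1.2, 0.7, -0.4]
opening: 0.0
finger_force: 0.0
```

Request:
send_rows:
  moves: "0 0 0 0 0 0.01 -1;0 0 0 0 0 0.01 -1"

```text
time: 10.5
eef_pos: [0.4575, -0.0701, -0.0122]
tcp_rot: [0.985, 0.174, -0.0, 0.0]
contact_force: [-1.6, 0.3, 4.5]
opening: 0.002
finger_force: 2.3
```

Request:
send_rows:
  moves: "0 0 0 0 0 0.01 -1;0 0 0 0 0 0.01 -1"

```text
time: 10.75
eef_pos: [0.4575, -0.0701, -0.0123]
tcp_rot: [0.985, 0.174, -0.001, -0.0]
contact_force: [-8.9, 2.6, 20.8]
opening: 0.001
finger_force: 10.5
```

Request:
send_rows:
  moves: "0 0 0 0 0 -0.2 -0.3;0 0 0 0 -0.25 -0.5 -0.3;0 0 0 0 -0.25 -0.9 -0.3;0 0 0 0 -0.25 -0.95 -0.3;0 0 0 0 -0.25 -0.95 -0.3"

```text
time: 11.38
eef_pos: [0.4426, -0.0234, 0.1794]
tcp_rot: [0.985, 0.174, 0.004, 0.002]
contact_force: [-0.4, -1.0, 0.3]
opening: 0.35
finger_force: 0.0
```

```bash
cat >> h.py <<'E'
def knife():
    d=ctrl.read_camera("wrist")
    hsv=cv2.cvtColor(d["image"],cv2.COLOR_RGB2HSV);m=((hsv[...,0]<8)|(hsv[...,0]>172))&(hsv[...,1]>150)&(hsv[...,2]>80)
    n,l,s_,c=cv2.connectedComponentsWithStats(m.astype(np.uint8))
    k=1+np.argmax(s_[1:,4]);ys,xs=np.where(l==k)
    P=np.array([p2w(d,u,v,.010) for u,v in zip(xs[::3],ys[::3])])
    r=cv2.minAreaRect(P[:,:2].astype(np.float32)*1000);print(s_[k],r);return d,r
E
python3 - <<'E'
from h import *
st();knife()
E
```

```text
t 11.375 p [ 0.4426 -0.0234  0.1794] xyaw 20.08 zax [ 0.009 -0.003 -1.   ] q6 0.94 F [-0.45 -1.02  0.31] op 0.35 ff 0.0 oh 0.014
[ 289  122   14  124 1470] ((426.26806640625, -10.639101028442383), (125.74188995361328, 11.70941162109375), 19.956260681152344)
```

```bash
python3 - <<'E'
from h import *
goal(.434,-.008,-.009,20)
E
```

```text
turn [ 0.0004 -0.0005  0.0002] shift [-0.0101 -0.0853  0.9284] flip 0
```

Request:
send_rows:
  moves: "0 0 0 -0.01 -0.085 0.3 -0.3;0 0 0 -0.01 -0.085 0.6 -0.3;0 0 0 -0.01 -0.085 0.83 -0.3;0 0 0 -0.01 -0.085 0.92 -0.3;0 0 0 -0.01 -0.085 0.92 -0.3;0 0 0 -0.01 -0.085 0.92 -0.3"

```text
time: 12.18
eef_pos: [0.4307, -0.0074, -0.0105]
tcp_rot: [0.985, 0.174, -0.002, -0.001]
contact_force: [-0.7, -0.0, -0.0]
opening: 0.348
finger_force: 0.0
```

```bash
python3 - <<'E'
from h import *
st();goal(.434,-.008,-.009,20)
E
```

```text
t 12.175 p [ 0.4307 -0.0074 -0.0105] xyaw 20.02 zax [-0.004  0.001 -1.   ] q6 0.97 F [-0.69 -0.   -0.05] op 0.348 ff 0.0 oh 0.014
turn [-0.0003  0.0005  0.0001] shift [ 0.0143  0.0083 -0.0077] flip 0
```

Request:
send_rows:
  moves: "0 0 0 0.014 0.003 -0.01 -0.5;0 0 0 0.014 0.003 -0.01 -0.8;0 0 0 0.014 0.003 -0.01 -1;0 0 0 0.014 0.003 -0.01 -1;0 0 0 0.014 0.003 -0.01 -1"
  newtons: 40

```text
time: 12.8
eef_pos: [0.4354, -0.0073, -0.0066]
tcp_rot: [0.985, 0.174, 0.0, 0.0]
contact_force: [0.5, 0.8, 0.9]
opening: 0.131
finger_force: 41.9
```

Request:
send_rows:
  moves: "0 0 0 0 0 -0.1 -1;0 0 0 0 0 -0.3 -1;0 0 0 0 0 -0.6 -1;0 0 0 0 0 -0.8 -1;0 0 0 0 0 -0.8 -1"

```text
time: 13.42
eef_pos: [0.4377, -0.0079, 0.1572]
tcp_rot: [0.985, 0.174, 0.004, 0.002]
contact_force: [-0.1, -0.2, 0.0]
opening: 0.136
finger_force: 41.8
```

```bash
python3 - <<'E'
from h import *
st();goal(.47,-.268,.15,2.5)
E
```

```text
t 13.425 p [ 0.4377 -0.0079  0.1572] xyaw 20.04 zax [ 0.008 -0.002 -1.   ] q6 0.97 F [-0.09 -0.22  0.04] op 0.136 ff 41.80274248123169 oh 0.014
turn [ 0.0006 -0.0012  0.0487] shift [-0.2943  1.277   0.0398] flip 0
```

Request:
send_rows:
  moves: "0 0 0.025 -0.15 0.64 0 -1;0 0 0.0487 -0.25 0.99 0 -1;0 0 0.0487 -0.25 0.99 0 -1;0 0 0.0487 -0.25 0.99 0 -1;0 0 0.0487 -0.25 0.99 0 -1"

```text
time: 14.05
eef_pos: [0.4552, -0.2104, 0.1515]
tcp_rot: [1.0, 0.021, -0.001, -0.001]
contact_force: [-0.0, 0.5, 0.1]
opening: 0.134
finger_force: 41.8
```

```bash
python3 - <<'E'
from h import *
import pickle
st();d=ctrl.read_camera("wrist");pickle.dump(d,open("w5.pkl","wb"));cv2.imwrite("pics/w5.png",d["image"][:,:,::-1])
E
```

```text
t 14.05 p [ 0.4552 -0.2104  0.1515] xyaw 2.39 zax [-0.003  0.003 -1.   ] q6 0.89 F [-0.05  0.52  0.06] op 0.134 ff 41.78873419761658 oh 0.014
```

View pics/w5.png

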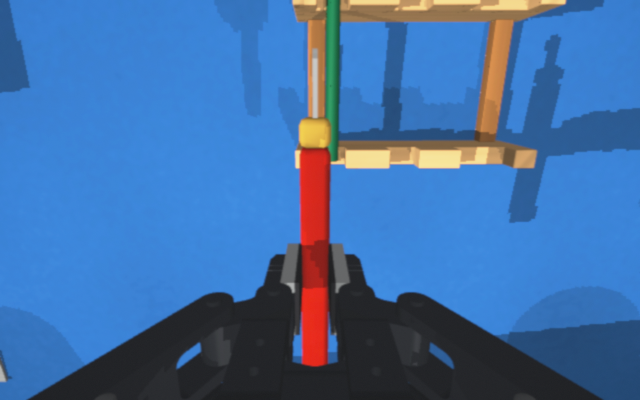

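The knife is held in the jaws with its blade ahead at (316,55). On the near bar the two middle tabs span columns 345–390 and 418–461, rows 150–167, so the free notch is at about (404,158) and the bar's right end at (537,158).

```bash
python3 - <<'E'
from h import *
import pickle
d=pickle.load(open("w5.pkl","rb"));t=pickle.load(open("top0.pkl","rb"))
print(d["extrinsics"][:3,3])
A=p2w(d,345,167.5,.056);B=p2w(d,537,167.5,.056);v=A-B;print("bar",A,B,np.linalg.norm(v),"yaw",np.degrees(np.arctan2(-v[0],v[1])))
N=p2w(d,404,158.5,.056);print("near bar notch",N)
print("tabs",[p2w(d,u,158.5,.056)[1].round(4) for u in(345,390,418,461,537)])
# top camera: automatic edges of bars along rest x, sampled through tabs
im=cv2.imread("pics/top0.png");hsv=cv2.cvtColor(im,cv2.COLOR_BGR2HSV)
for yy in(-.248,-.300):
    out=[]
    for x in np.arange(.46,.63,.002):
        u,v_=w2p(t,[x,yy,.056]);b,g,r=im[int(round(v_)),int(round(u))];out.append("%d"%(int(r)-int(b)>40))
    print(yy,"".join(out))
print(knife())
k=ctrl.read_camera("wrist");print("tip,butt",p2w(k,316,48,.165),p2w(k,314,365,.165))
E
```

```text
[ 0.52965481 -0.20801445  0.30579152]
bar [ 0.47843883 -0.23239643  0.056     ] [ 0.48449742 -0.37672236  0.056     ] 0.14445303346751362 yaw 2.40378161944346
near bar notch [ 0.48711624 -0.27597468  0.056     ]
tabs [np.float64(-0.2319), np.float64(-0.2655), np.float64(-0.2864), np.float64(-0.3185), np.float64(-0.3751)]
-0.248 0000000011111111000000000000000000000000000000000000000000000111111111100000000000000
-0.3 0000000001111111110000000000000000000000000000000000000000000011111111110000000000000
[ 300  148   30  219 5854] ((367.34088134765625, -212.91366577148438), (236.14540100097656, 27.56110382080078), 2.48248028755188)
({'image': array([[[ 42,  87, 142],
        [ 43,  88, 142],
        [ 43,  88, 142],
        ...,
        [ 54, 123, 201],
        [ 55, 124, 203],
        [ 55, 123, 204]],

       [[ 42,  87, 142],
        [ 42,  88, 142],
        [ 42,  87, 142],
        ...,
        [ 55, 123, 202],
        [ 54, 123, 201],
        [ 56, 123, 203]],

       [[ 42,  88, 142],
        [ 43,  88, 142],
        [ 42,  88, 142],
        ...,
        [ 55, 123, 201],
        [
[... 414 characters left out ...]
     [ 50, 110, 180],
        [ 51, 111, 180],
        ...,
        [ 36,  74, 117],
        [ 37,  73, 116],
        [ 37,  74, 116]]], shape=(400, 640, 3), dtype=uint8), 'fovy': 61.353760869339986, 'cx': 314.7004499671349, 'cy': 198.48678985392763, 'extrinsics': array([[ 0.0429505 ,  0.95517353,  0.29291428,  0.52967647],
       [-0.99907426,  0.0417742 ,  0.01027305, -0.20687604],
       [-0.00242372, -0.29308435,  0.95608352,  0.30597571],
       [ 0.        ,  0.        ,  0.        ,  1.        ]])}, ((367.34088134765625, -212.91366577148438), (236.14540100097656, 27.56110382080078), 2.48248028755188))
tip,butt [ 0.54720045 -0.20564906  0.165     ] [ 0.39670646 -0.21143688  0.165     ]
```

```bash
python3 - <<'E'
from h import *
st();goal(.544,-.274,.13,2.4)
E
```

```text
t 14.2 p [ 0.4556 -0.2086  0.1522] xyaw 2.59 zax [-0.002  0.002 -1.   ] q6 0.89 F [ 0.09  0.38 -0.68] op 0.132 ff 41.78874135017395 oh 0.014
turn [-0.0003  0.0002  0.0005] shift [0.4271 0.3467 0.11  ] flip 0
```

Request:
send_rows:
  moves: "0 0 0.0005 0.2 0.34 0 -1;0 0 0.0005 0.427 0.345 0.05 -1;0 0 0.0005 0.427 0.345 0.2 -1;0 0 0.0005 0.427 0.345 0.4 -1;0 0 0.0005 0.427 0.345 0.4 -1;0 0 0.0005 0.427 0.345 0.4 -1"

```text
time: 14.95
eef_pos: [0.5452, -0.275, 0.0746]
tcp_rot: [1.0, 0.021, 0.001, 0.0]
contact_force: [0.7, -0.6, 0.2]
opening: 0.135
finger_force: 41.8
```

```bash
python3 - <<'E'
from h import *
st();goal(.544,-.274,.034,2.4)
d=ctrl.read_camera("wrist")
N=p2w(d,0,0,.05)
# notch edges: sample near-bar and far-bar tops along rest y
a=np.radians(2.4);ex=np.array([np.cos(a),np.sin(a),0]);ey=np.array([-np.sin(a),np.cos(a),0]);c=np.array([.542,-.2737,.056])
for sx in(-.055,.055):
    o=""
    for y in np.arange(.075,-.105,-.002):
        u,v=map(lambda q:int(round(q)),w2p(d,c+sx*ex+y*ey))
        if 0<=u<640 and 0<=v<400:
            r,g,b=map(int,d["image"][v,u]); o+="R" if r>150 and g<60 else "#" if r-b>60 and r>190 else "+" if r-b>40 else "."
        else:o+="?"
    print(sx,o)
E
```

```text
t 14.95 p [ 0.5452 -0.275   0.0746] xyaw 2.4 zax [ 0.001 -0.001 -1.   ] q6 0.9 F [ 0.74 -0.63  0.15] op 0.135 ff 41.79006099700928 oh 0.014
turn [ 0.0002 -0.0002  0.    ] shift [-0.0063 -0.0057  0.2031] flip 0
-0.055 ...................................RRRRRRRR...............................................
0.055 #####+++##.....##################++#######+############################################...
```

Request:
send_rows:
  moves: "0 0 0 -0.006 -0.004 0.08 -1;0 0 0 -0.006 -0.004 0.14 -1;0 0 0 -0.006 -0.004 0.18 -1;0 0 0 -0.006 -0.004 0.18 -1"

```text
time: 15.5
eef_pos: [0.5425, -0.2745, 0.0359]
tcp_rot: [1.0, 0.02, -0.001, -0.001]
contact_force: [-0.4, -0.1, 0.3]
opening: 0.134
finger_force: 41.8
```

Request:
send_rows:
  moves: "0 0 0 0 0 0.012 -1;0 0 0 0 0 0.02 -1;0 0 0 0 0 0.02 -1"

```text
time: 15.88
eef_pos: [0.5434, -0.2751, 0.0335]
tcp_rot: [1.0, 0.02, 0.0, 0.0]
contact_force: [-0.5, -1.6, -0.2]
opening: 0.133
finger_force: 41.8
```

Request:
send_rows:
  moves: "0 0 0 0 0 0.007 -1;0 0 0 0 0 0.007 -1"

```text
time: 16.12
eef_pos: [0.5435, -0.2751, 0.0333]
tcp_rot: [1.0, 0.02, -0.0, 0.0]
contact_force: [-1.9, 1.8, 6.2]
opening: 0.137
finger_force: 42.6
```

Request:
send_rows:
  moves: "0 0 0 0 0 -0.004 -0.6;0 0 0 0 0 -0.004 -0.4;0 0 0 0 0 -0.004 -0.3;0 0 0 0 0 -0.1 -0.3;0 0 0 0 0 -0.4 -0.3;0 0 0 0 0 -0.7 -0.3;0 0 0 0 0 -0.7 -0.3"

```text
time: 17.0
eef_pos: [0.547, -0.2775, 0.1811]
tcp_rot: [1.0, 0.02, 0.006, 0.005]
contact_force: [0.4, 0.3, -0.2]
opening: 0.347
finger_force: 0.0
```

```bash
python3 - <<'E'
from h import *
st()
def redrect(cam,z,roi=None):
    d=ctrl.read_camera(cam);hsv=cv2.cvtColor(d["image"],cv2.COLOR_RGB2HSV);m=((hsv[...,0]<8)|(hsv[...,0]>172))&(hsv[...,1]>150)&(hsv[...,2]>80)
    n,l,s_,c=cv2.connectedComponentsWithStats(m.astype(np.uint8))
    for k in range(1,n):
        if s_[k,4]<60: continue
        ys,xs=np.where(l==k);P=np.array([p2w(d,u,v,z) for u,v in zip(xs,ys)]);print(cam,s_[k],cv2.minAreaRect(P[:,:2].astype(np.float32)*1000))
redrect("wrist",.052);redrect("top",.052)
goal(.6,.19,.25,94)
E
```

```text
t 17.0 p [ 0.547  -0.2775  0.1811] xyaw 2.34 zax [ 0.013 -0.009 -1.   ] q6 0.9 F [ 0.36  0.3  -0.15] op 0.347 ff 0.0 oh 0.014
wrist [ 303  129   15  137 1877] ((534.1385498046875, -275.36334228515625), (124.60150146484375, 12.723105430603027), 2.425652265548706)
top [358  95  18  11  60] ((746.0780029296875, -67.18762969970703), (44.64970016479492, 19.468698501586914), 70.38213348388672)
top [ 79  96  31  27 291] ((743.0628051757812, 615.654541015625), (73.9015121459961, 64.61558532714844), 81.09223175048828)
top [448 158  10  45 244] ((539.4465942382812, -273.17926025390625), (110.12383270263672, 13.989216804504395), 2.418919324874878)
top [624 373  16  27 122] ((44.84034729003906, -655.7490844726562), (16.133310317993164, 69.8145751953125), 59.02287292480469)
turn [-1.000e-04 -6.000e-04  2.454e-01] shift [ 0.3765 -2.3122 -0.384 ] flip 180
```

The knife lies centred: its handle centre is at (0.541,−0.275), yaw 2.4°. Next, the rule.

Request:
send_rows:
  moves: "0 0 -0.028 0.03 -0.25 0 -0.7;0 0 -0.056 0.06 -0.5 0 -1;0 0 -0.084 0.08 -0.75 0 -1;0 0 -0.112 0.1 -1 0 -1;0 0 -0.14 0.1 -1 0 -1;0 0 -0.14 0.1 -1 0 -1"

```text
time: 17.85
eef_pos: [0.554, -0.0733, 0.17]
tcp_rot: [0.896, 0.444, -0.001, -0.001]
contact_force: [-0.1, -0.3, -0.4]
opening: 0.0
finger_force: 0.0
```

```bash
sed -i 's/for k in(0,180):/for k in ks:/; s/def goal(x,y,z,yaw):/def goal(x,y,z,yaw,ks=(0,180)):/' h.py; python3 - <<'E'
from h import *
st();goal(.585,.255,.15,94,(0,))
E
```

```text
t 17.85 p [ 0.554  -0.0733  0.17  ] xyaw 52.68 zax [-0.003  0.001 -1.   ] q6 0.34 F [-0.09 -0.29 -0.37] op 0.0 ff 0.0 oh 0.014
turn [-0.0006  0.     -0.1148] shift [ 1.3995 -0.8715  0.1011] flip 0
```

Request:
send_rows:
  moves: "0 0 -0.028 0.23 -0.15 0 -1;0 0 -0.056 0.46 -0.3 0 -1;0 0 -0.084 0.7 -0.45 0 -1;0 0 -0.1148 0.95 -0.6 0 -1;0 0 -0.1148 0.95 -0.6 0 -1;0 0 -0.1148 0.95 -0.6 0 -1"

```text
time: 18.6
eef_pos: [0.5743, 0.1489, 0.1708]
tcp_rot: [0.683, 0.731, -0.001, -0.0]
contact_force: [0.3, 0.2, -0.4]
opening: -0.003
finger_force: 0.0
```

```bash
python3 - <<'E'
from h import *
st()
d=ctrl.read_camera("wrist");cv2.imwrite("pics/w6.png",d["image"][:,:,::-1])
hsv=cv2.cvtColor(d["image"],cv2.COLOR_RGB2HSV)
m=((hsv[...,1]<50)&(hsv[...,2]>90)).astype(np.uint8);m=cv2.morphologyEx(m,cv2.MORPH_CLOSE,np.ones((5,5)))
n,l,s,c=cv2.connectedComponentsWithStats(m)
for k in range(1,n):
    if s[k,4]<400: continue
    ys,xs=np.where(l==k);P=np.array([p2w(d,u,v,.052) for u,v in zip(xs[::5],ys[::5])]);print(s[k],cv2.minAreaRect(P[:,:2].astype(np.float32)*1000))
goal(.585,.255,.09,94,(0,))
E
```

```text
t 18.6 p [0.5743 0.1489 0.1708] xyaw 93.9 zax [-0.002 -0.001 -1.   ] q6 0.02 F [ 0.26  0.16 -0.4 ] op -0.003 ff 0.0 oh 0.014
[ 326    0   41  215 8063] ((593.614501953125, 208.5845184326172), (29.29157066345215, 163.24624633789062), 4.439180374145508)
[240 179  42  34 649] ((528.3445434570312, 139.85604858398438), (18.402904510498047, 33.31632614135742), 57.187828063964844)
[ 260  239   95   55 1369] ((570.5087890625, 75.2670669555664), (79.15704345703125, 53.1966667175293), 3.946380376815796)
[ 493  242   90   78 5507] ((783.4315185546875, 75.57766723632812), (77.272705078125, 81.95143127441406), 23.12559700012207)
turn [-0.0003  0.0001 -0.0004] shift [0.5284 0.0894 0.4045] flip 0
```

```bash
python3 - <<'E'
from h import *
goal(.5865,.2566,.052,94.4,(0,))
E
```

```text
turn [-0.0003  0.0001 -0.0015] shift [0.536  0.0977 0.5945] flip 0
```

Request:
send_rows:
  moves: "0 0 -0.0015 0.3 0.05 0.1 -1;0 0 -0.0015 0.536 0.098 0.3 -1;0 0 -0.0015 0.536 0.098 0.5 -1;0 0 -0.0015 0.536 0.098 0.594 -1;0 0 -0.0015 0.536 0.098 0.594 -1;0 0 -0.0015 0.536 0.098 0.594 -1"

```text
time: 19.4
eef_pos: [0.5883, 0.2572, 0.0551]
tcp_rot: [0.679, 0.734, 0.001, 0.001]
contact_force: [0.1, -0.4, 0.0]
opening: 0.001
finger_force: 0.0
```

```bash
python3 - <<'E'
from h import *
st();goal(.5865,.2566,.040,94.4,(0,))
E
```

```text
t 19.4 p [0.5883 0.2572 0.0551] xyaw 94.48 zax [ 0.003  0.001 -1.   ] q6 0.18 F [ 0.05 -0.37  0.  ] op 0.001 ff 0.0 oh 0.014
turn [ 0.0005 -0.0001  0.0002] shift [-0.0021 -0.0094  0.0753] flip 0
```

Request:
send_rows:
  moves: "0 0 0 0 0.003 0.03 -1;0 0 0 0 0.003 0.05 -1;0 0 0 0 0.003 0.05 -1;0 0 0 0 0.003 0.05 -1"

```text
time: 19.9
eef_pos: [0.5872, 0.258, 0.0431]
tcp_rot: [0.678, 0.735, 0.0, 0.0]
contact_force: [0.0, 0.2, -0.3]
opening: 0.001
finger_force: 0.0
```

Request:
send_rows:
  moves: "0 0 0 0 0 0.008 -1;0 0 0 0 0 0.008 -1"

```text
time: 20.15
eef_pos: [0.5871, 0.258, 0.0413]
tcp_rot: [0.678, 0.735, -0.0, -0.0]
contact_force: [0.4, -1.4, 1.0]
opening: -0.0
finger_force: 0.0
```

Request:
send_rows:
  moves: "0 0 0 0 0 0.006 -1;0 0 0 0 0 0.006 -1"

```text
time: 20.4
eef_pos: [0.5871, 0.2579, 0.0401]
tcp_rot: [0.678, 0.735, -0.0, -0.0]
contact_force: [0.5, 0.1, -0.0]
opening: 0.001
finger_force: 0.0
```

Request:
send_rows:
  moves: "0 0 0 0 0 0.006 -1;0 0 0 0 0 0.006 -1"

```text
time: 20.65
eef_pos: [0.5876, 0.2581, 0.0398]
tcp_rot: [0.678, 0.735, 0.0, 0.0]
contact_force: [-1.2, -0.2, 3.8]
opening: 0.004
finger_force: 2.0
```

Request:
send_rows:
  moves: "0 0 0 0 0 0.003 -1;0 0 0 0 0 0.003 -1"

```text
time: 20.9
eef_pos: [0.5878, 0.2581, 0.0398]
tcp_rot: [0.678, 0.735, 0.0, 0.0]
contact_force: [-2.2, -0.8, 5.8]
opening: -0.002
finger_force: 3.1
```

Request:
send_rows:
  moves: "0 0 0 0 0 0.006 -1;0 0 0 0 0 0.006 -1;0 0 0 -0.03 0 0.006 -1;0 0 0 -0.07 0 0.006 -1;0 0 0 -0.11 0 0.006 -1;0 0 0 -0.15 0 0.006 -1;0 0 0 -0.15 0 0.006 -1"

```text
time: 21.78
eef_pos: [0.592, 0.2282, 0.0398]
tcp_rot: [0.678, 0.735, 0.002, 0.002]
contact_force: [0.2, -1.0, 8.1]
opening: 0.003
finger_force: 3.7
```

```bash
cat >> h.py <<'E'
def holetop(box=None):
    # hole end of rule by dark disc in the top picture: print dark blobs near the rule line
    d=ctrl.read_camera("top");g=cv2.cvtColor(d["image"],cv2.COLOR_RGB2GRAY)
    m=(g<45).astype(np.uint8);n,l,s,c=cv2.connectedComponentsWithStats(m)
    for k in range(1,n):
        if 4<=s[k,4]<=60 and 150<c[k][1]<180 and 230<c[k][0]<345: print("dark",s[k],c[k],p2w(d,*c[k],.052))
    return d
E
python3 - <<'E'
from h import *
st();d=holetop();import pickle;holes=None
t=pickle.load(open("top0.pkl","rb"));
print(w2p(t,[.599,.13,.052]))
E
```

```text
t 21.775 p [0.592  0.2282 0.0398] xyaw 94.57 zax [ 0.005  0.001 -1.   ] q6 0.13 F [ 0.19 -1.01  8.12] op 0.003 ff 3.744923152830779 oh 0.014
dark [295 157   4   3   7] [296.57142857 158.14285714] [0.60414464 0.10977576 0.052     ]
dark [256 175   5  10  17] [257.58823529 179.88235294] [0.55222161 0.20684586 0.052     ]
(np.float64(288.44921419347304), np.float64(160.40022751120668))
```

Request:
send_rows:
  moves: "0 0 0 -0.03 0 0.001 -1;0 0 0 -0.07 0 0.001 -1;0 0 0 -0.11 0 0.001 -1;0 0 0 -0.15 0 0.001 -1;0 0 0 -0.19 0 0.001 -1;0 0 0 -0.23 0 0.001 -1;0 0 0 -0.27 0 0.001 -1;0 0 0 -0.31 0 0.001 -1;0 0 0 -0.34 0 0.001 -1;0 0 0 -0.34 0 0.001 -1"

```text
time: 23.08
eef_pos: [0.5977, 0.1605, 0.0398]
tcp_rot: [0.678, 0.735, 0.002, 0.002]
contact_force: [-0.2, 0.1, 7.9]
opening: 0.003
finger_force: 4.1
```

```bash
python3 - <<'E'
from h import *
st();d=holetop()
E
```

```text
t 23.075 p [0.5977 0.1605 0.0398] xyaw 94.56 zax [ 0.006  0.001 -1.   ] q6 0.02 F [-0.24  0.11  7.85] op 0.003 ff 4.0741402483399725 oh 0.014
dark [287 147   1   8   8] [287.  150.5] [0.62413882 0.13316654 0.052     ]
dark [231 150   1  12  12] [231.  155.5] [0.61528643 0.27229143 0.052     ]
dark [323 155   3   2   6] [324.  155.5] [0.60895675 0.04163922 0.052     ]
dark [289 167   4  17  22] [290.09090909 176.        ] [0.55972575 0.12662965 0.052     ]
dark [294 169   1   5   5] [294. 171.] [0.57197534 0.11675747 0.052     ]
dark [233 175   1   4   4] [233.  176.5] [0.56232495 0.26740336 0.052     ]
```

Request:
send_rows:
  moves: "0 0 0 0 0 -0.05 -1;0 0 0 0 0 -0.3 -1;0 0 0 -0.3 0 -0.6 -0.5;0 0 0 -0.5 0 -0.7 0.2;0 0 0 -0.5 0 -0.7 0.2;0 0 0 -0.5 0 -0.7 0.2"

```text
time: 23.88
eef_pos: [0.6025, 0.0607, 0.1762]
tcp_rot: [0.679, 0.735, -0.0, -0.001]
contact_force: [0.8, -0.4, 0.6]
opening: 0.598
finger_force: 0.0
```

```bash
python3 - <<'E'
from h import *
st()
d=ctrl.read_camera("wrist");cv2.imwrite("pics/w7.png",d["image"][:,:,::-1])
hsv=cv2.cvtColor(d["image"],cv2.COLOR_RGB2HSV)
m=((hsv[...,1]<50)&(hsv[...,2]>90)).astype(np.uint8);m=cv2.morphologyEx(m,cv2.MORPH_CLOSE,np.ones((5,5)))
n,l,s,c=cv2.connectedComponentsWithStats(m)
for k in range(1,n):
    if s[k,4]<400: continue
    ys,xs=np.where(l==k);P=np.array([p2w(d,u,v,.052) for u,v in zip(xs[::3],ys[::3])]);print(s[k],cv2.minAreaRect(P[:,:2].astype(np.float32)*1000))
holetop()
goal(.607,.0657,.09,94.4,(0,))
E
```

```text
t 23.875 p [0.6025 0.0607 0.1762] xyaw 94.54 zax [-0.001  0.001 -1.   ] q6 -0.15 F [ 0.84 -0.42  0.63] op 0.598 ff 0.0 oh 0.014
[ 277    0   70  222 8246] ((595.0319213867188, 114.9937744140625), (55.691768646240234, 172.86672973632812), 4.4999494552612305)
[208  63  47  43 965] ((529.5928344726562, 135.54257202148438), (25.172548294067383, 29.193273544311523), 55.55009078979492)
[ 481  149   95   88 6501] ((785.6959228515625, 68.30718231201172), (78.78811645507812, 78.43863677978516), 17.11669921875)
[221 247  32  52 689] ((535.5155029296875, -26.1905460357666), (56.88038635253906, 15.637130737304688), 74.78921508789062)
[377 247  32  52 694] ((681.7550048828125, -14.314094543457031), (16.682533264160156, 56.44383239746094), 23.58148765563965)
dark [280 148   6  15  31] [281.70967742 154.64516129] [0.61399713 0.14646675 0.052     ]
dark [275 161   2  15  19] [275.21052632 169.15789474] [0.57786526 0.16308266 0.052     ]
dark [340 162   3  17  23] [340.82608696 171.17391304] [0.56837673 0.0012024  0.052     ]
dark [334 174   5   8  16] [336.625 177.625] [0.55253281 0.0120694  0.052     ]
turn [-0.0006 -0.0001  0.0007] shift [0.0176 0.0292 0.4246] flip 0
```

```bash
python3 - <<'E'
from h import *
d=ctrl.read_camera("wrist");hsv=cv2.cvtColor(d["image"],cv2.COLOR_RGB2HSV)
for y in np.arange(.02,.2,.01):
    xs=[];o=""
    for x in np.arange(.57,.64,.001):
        u,v=map(lambda q:int(round(q)),w2p(d,[x,y,.052]))
        if 0<=u<640 and 0<=v<400:
            ok=hsv[v,u,1]<60 and hsv[v,u,2]>80;o+="#" if ok else "."
            if ok: xs.append(x)
    print(round(y,3),o,round(np.median(xs),4) if xs else "")
E
```

```text
0.02 ....................................................................... 
0.03 .........................##############################................ 0.6095
0.04 .........................###########........###########................ 0.6095
0.05 ........................##############################................. 0.6085
0.06 .......................###############################................. 0.608
0.07 .......................##############################.................. 0.6075
0.08 ......................##############################................... 0.6065
0.09 .....................##############################.................... 0.6055
0.1 ....................###############################.................... 0.605
0.11 ....................##############################..............#...... 0.605
0.12 ...................##############################...............#...... 0.604
0.13 .................###############################....................... 0.602
0.14 .................##############################...............#........ 0.602
0.15 ................##############################................#........ 0.601
0.16 ...............##############################.......................... 0.5995
0.17 ...............##############################...............#.......... 0.6
0.18 ..............##############################................#.......... 0.599
0.19 .............###############################...............#........... 0.5985
```

```bash
python3 - <<'E'
from h import *
goal(.6078,.064,.022,94.1,(0,))
E
```

```text
turn [-0.0006 -0.0001  0.0016] shift [0.0078 0.0334 0.7645] flip 0
```

Request:
send_rows:
  moves: "0 0 0.0015 0.008 0.033 0.2 0.2;0 0 0.0015 0.008 0.033 0.45 0.2;0 0 0.0015 0.008 0.033 0.65 0.2;0 0 0.0015 0.008 0.033 0.762 0.2;0 0 0.0015 0.008 0.033 0.762 0.2;0 0 0.0015 0.008 0.033 0.762 0.2;0 0 0.0015 0.008 0.033 0.762 0.2"

```text
time: 24.9
eef_pos: [0.6108, 0.063, 0.0263]
tcp_rot: [0.682, 0.732, 0.001, 0.001]
contact_force: [0.2, -0.5, -1.0]
opening: 0.602
finger_force: 0.0
```

```bash
python3 - <<'E'
from h import *
st();goal(.6078,.064,.022,94.1,(0,))
E
```

```text
t 24.9 p [0.6108 0.063  0.0263] xyaw 94.08 zax [ 0.003 -0.    -1.   ] q6 -0.13 F [ 0.25 -0.53 -0.96] op 0.602 ff 0.0 oh 0.014
turn [ 0.0005  0.0001 -0.0001] shift [ 0.0061 -0.0144  0.0214] flip 0
```

Request:
send_rows:
  moves: "0 0 0 0.005 -0.012 0.02 0.2;0 0 0 0.005 -0.012 0.02 0;0 0 0 0.005 -0.012 0.02 -0.2;0 0 0 0.005 -0.012 0.02 -0.4;0 0 0 0.005 -0.012 0.02 -0.6;0 0 0 0.005 -0.012 0.02 -1;0 0 0 0.005 -0.012 0.02 -1"
  newtons: 90

```text
time: 25.78
eef_pos: [0.6072, 0.0635, 0.0208]
tcp_rot: [0.682, 0.732, 0.0, 0.0]
contact_force: [-1.4, -0.7, 1.8]
opening: 0.305
finger_force: 88.2
```

```bash
python3 - <<'E'
from h import *
st()
E
```

```text
t 25.775 p [0.6072 0.0635 0.0208] xyaw 94.05 zax [ 0. -0. -1.] q6 -0.13 F [-1.42 -0.75  1.84] op 0.305 ff 88.23729515075684 oh 0.014
```

Request:
send_rows:
  moves: "0 0 0 0 0 -0.02 -1;0 0 0 0 0 -0.06 -1;0 0 0 0 0 -0.12 -1;0 0 0 0 0 -0.2 -1;0 0 0 0 0 -0.3 -1;0 0 0 0 0 -0.4 -1;0 0 0 0 0 -0.4 -1"
  newtons: 90

```text
time: 26.65
eef_pos: [0.6091, 0.0635, 0.104]
tcp_rot: [0.682, 0.732, 0.002, 0.002]
contact_force: [0.6, -0.5, -1.9]
opening: 0.305
finger_force: 88.5
```

```bash
python3 - <<'E'
from h import *
st();print(ctrl.get_state()["wrist_torque"])
w=ctrl.read_camera("wrist");s=ctrl.read_camera("scene")
cv2.imwrite("pics/m8.png",np.vstack([w["image"],s["image"]])[:,:,::-1][:, :])
# expected far end corners if rule level
p=ctrl.get_state()["eef_pos"];zr=.051+(p[2]-.0208)
a=np.radians(94.05);u=np.array([np.cos(a),np.sin(a),0]);n=np.array([-u[1],u[0],0])
e=np.array([p[0],p[1],zr])
for nm,d in(("w",w),("s",s)):print(nm,[np.round(w2p(d,e+L*u+q*n),0) for L in(.205,) for q in(-.015,.015)], "sag20", [np.round(w2p(d,e+L*u+q*n-[0,0,.02]),0) for L in(.205,) for q in(-.015,.015)])
hsv=cv2.cvtColor(s["image"],cv2.COLOR_RGB2HSV)
E
```

```text
t 26.65 p [0.6091 0.0635 0.104 ] xyaw 94.05 zax [ 0.006 -0.    -1.   ] q6 -0.13 F [ 0.57 -0.51 -1.91] op 0.305 ff 88.45662832260132 oh 0.014
[-0.10009928 -0.00343781 -0.02185245]
w [array([ 367., -458.]), array([ 246., -459.])] sag20 [array([ 357., -355.]), array([ 259., -356.])]
s [array([356., 284.]), array([369., 274.])] sag20 [array([355., 291.]), array([368., 281.])]
```

```bash
python3 - <<'E'
from h import *
s=ctrl.read_camera("scene");hsv=cv2.cvtColor(s["image"],cv2.COLOR_RGB2HSV)
p=ctrl.get_state()["eef_pos"];zr=.051+(p[2]-.0208);a=np.radians(94.05);u=np.array([np.cos(a),np.sin(a),0]);n=np.array([-u[1],u[0],0])
e=np.array([p[0],p[1],zr]);print(zr)
for L in(.05,.10,.15,.19,.20,.21):
    o=""
    for dz in np.arange(.02,-.06,-.002):
        c,r=w2p(s,e+L*u+[0,0,dz]);c,r=int(round(c)),int(round(r));o+="#" if hsv[r,c,1]<60 and hsv[r,c,2]>70 else "."
    print(L,o)
E
```

```text
0.13029994387532307
0.05 ##########################..............
0.1 ##########################..............
0.15 ###########################.............
0.19 #############################...........
0.2 ###################.....................
0.21 ######..................................
```

Request:
send_rows:
  moves: "0 0 0 0 0 -0.05 -1;0 0 0.008 -0.06 -0.02 -0.12 -1;0 0 0.024 -0.17 -0.08 -0.18 -1;0 0 0.04 -0.3 -0.14 -0.2 -1;0 0 0.056 -0.43 -0.2 -0.2 -1;0 0 0.072 -0.56 -0.26 -0.2 -1;0 0 0.088 -0.69 -0.32 -0.2 -1;0 0 0.104 -0.82 -0.38 -0.2 -1;0 0 0.118 -0.92 -0.42 -0.2 -1;0 0 0.127 -0.98 -0.445 -0.2 -1;0 0 0.127 -0.98 -0.445 -0.2 -1"
  newtons: 90

```text
time: 28.18
eef_pos: [0.5321, -0.1391, 0.1412]
tcp_rot: [0.913, 0.409, 0.0, 0.0]
contact_force: [-0.4, 0.4, -1.3]
opening: 0.303
finger_force: 88.5
```

```bash
python3 - <<'E'
from h import *
st();print(ctrl.get_state()["wrist_torque"]);goal(.459,-.3392,.09,2.4,(0,))
E
```

```text
t 28.175 p [ 0.5321 -0.1391  0.1412] xyaw 48.23 zax [ 0.001 -0.    -1.   ] q6 0.29 F [-0.44  0.41 -1.29] op 0.303 ff 88.49268794059753 oh 0.014
[-0.07718526  0.05533161  0.02748607]
turn [ 1.000e-04 -1.000e-04  1.273e-01] shift [-0.9895  0.3938  0.2558] flip 0
```

Request:
send_rows:
  moves: "0 0 0.008 -0.06 0.02 0 -1;0 0 0.024 -0.18 0.07 0 -1;0 0 0.04 -0.3 0.12 0 -1;0 0 0.056 -0.43 0.17 0 -1;0 0 0.072 -0.56 0.22 0 -1;0 0 0.088 -0.69 0.27 0 -1;0 0 0.104 -0.82 0.33 0 -1;0 0 0.118 -0.92 0.37 0.05 -1;0 0 0.127 -0.985 0.39 0.15 -1;0 0 0.127 -0.985 0.39 0.25 -1;0 0 0.127 -0.985 0.39 0.25 -1;0 0 0.127 -0.985 0.39 0.25 -1"
  newtons: 90

```text
time: 29.68
eef_pos: [0.4598, -0.3365, 0.0904]
tcp_rot: [1.0, 0.023, -0.0, -0.0]
contact_force: [0.5, 0.4, -0.3]
opening: 0.301
finger_force: 88.5
```

```bash
python3 - <<'E'
from h import *
st();goal(.459,-.3392,.04,2.4,(0,))
d=ctrl.read_camera("wrist");cv2.imwrite("pics/w9.png",d["image"][:,:,::-1])
E
```

```text
t 29.675 p [ 0.4598 -0.3365  0.0904] xyaw 2.69 zax [-0.  0. -1.] q6 0.71 F [ 0.52  0.44 -0.31] op 0.301 ff 88.53478789329529 oh 0.014
turn [-0.0001  0.      0.0008] shift [-0.0046  0.0132  0.2522] flip 0
```

View pics/w9.png

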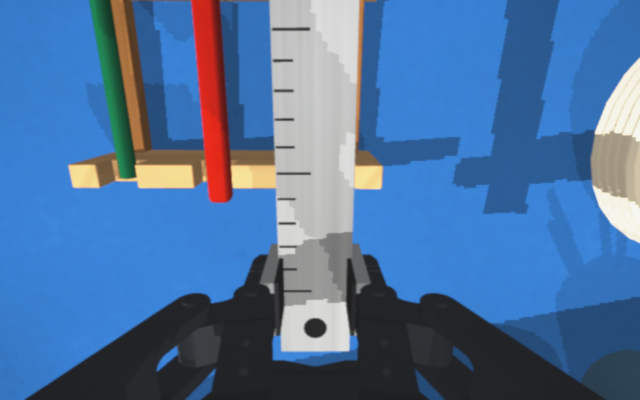

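Wrist view: the rule is held level across the jaws with its hole at (315,328). The knife (212,100) sits in its notch and the brush (110,90) is untouched. The near bar spans columns 70–382 at rows 165–188.

```bash
python3 - <<'E'
from h import *
d=ctrl.read_camera("wrist")
L=p2w(d,70,188,.056);Rr=p2w(d,382,188,.056);print(L,Rr,np.linalg.norm(L-Rr));v=(L-Rr)/np.linalg.norm(L-Rr)
print("wide notch at bar front",Rr+v*.036, "yaw",np.degrees(np.arctan2(-v[0],v[1])))
# rule pixel centre line
p=ctrl.get_state()["eef_pos"];z=p[2]+.031
print([p2w(d,(a+b)/2,r,z) for a,b,r in((271,357,30),(277,353,200))], p2w(d,315,328,z))
goal(.459,-.3392,.04,2.4,(0,))
E
```

```text
[ 0.4764015  -0.19398215  0.056     ] [ 0.48481456 -0.37541224  0.056     ] 0.18162504374038282
wide notch at bar front [ 0.483147   -0.33945088  0.056     ] yaw 2.654950459516266
[array([ 0.5550679 , -0.33260708,  0.12242932]), array([ 0.49613715, -0.33570025,  0.12242932])] [ 0.43829528 -0.33841029  0.12242932]
turn [ 0.0002 -0.0002  0.0008] shift [-0.0069  0.0098  0.2571] flip 0
```

```bash
python3 - <<'E'
from h import *
st();goal(.4587,-.340,.03,2.3,(0,))
E
```

```text
t 29.775 p [ 0.4602 -0.3371  0.0914] xyaw 2.68 zax [ 0.001 -0.001 -1.   ] q6 0.71 F [-0.2   0.42 -0.74] op 0.307 ff 88.53442668914795 oh 0.014
turn [ 0.0002 -0.0002  0.001 ] shift [-0.0086  0.0136  0.3072] flip 0
```

Request:
send_rows:
  moves: "0 0 0.001 -0.008 0.014 0.05 -1;0 0 0.001 -0.008 0.014 0.12 -1;0 0 0.001 -0.008 0.014 0.2 -1;0 0 0.001 -0.008 0.014 0.26 -1;0 0 0.001 -0.008 0.014 0.307 -1;0 0 0.001 -0.008 0.014 0.307 -1;0 0 0.001 -0.008 0.014 0.307 -1"

```text
time: 30.65
eef_pos: [0.4583, -0.3405, 0.0296]
tcp_rot: [1.0, 0.02, 0.0, 0.0]
contact_force: [-0.5, -0.0, -2.0]
opening: 0.3
finger_force: 88.5
```

```bash
python3 - <<'E'
from h import *
st();print(ctrl.get_state()["wrist_torque"]);goal(.4587,-.340,.013,2.3,(0,))
E
```

```text
t 30.65 p [ 0.4583 -0.3405  0.0296] xyaw 2.25 zax [ 0.001 -0.001 -1.   ] q6 0.71 F [-0.51 -0.04 -2.05] op 0.3 ff 88.5399055480957 oh 0.014
[0.02233104 0.04574032 0.04628979]
turn [ 0.0001 -0.0001 -0.0001] shift [ 0.0019 -0.0023  0.0831] flip 0
```

Request:
send_rows:
  moves: "0 0 0 0 0 0.03 -1;0 0 0 0 0 0.06 -1;0 0 0 0 0 0.075 -1;0 0 0 0 0 0.075 -1"

```text
time: 31.15
eef_pos: [0.4578, -0.3399, 0.0139]
tcp_rot: [1.0, 0.02, -0.0, -0.0]
contact_force: [0.1, -0.2, 0.0]
opening: 0.303
finger_force: 88.5
```

Request:
send_rows:
  moves: "0 0 0 0 0 0.01 -1;0 0 0 0 0 0.01 -1"

```text
time: 31.4
eef_pos: [0.4581, -0.3402, 0.0123]
tcp_rot: [1.0, 0.02, 0.0, 0.0]
contact_force: [0.2, 0.6, -0.6]
opening: 0.3
finger_force: 88.6
```

Request:
send_rows:
  moves: "0 0 0 0 0 0.008 -1;0 0 0 0 0 0.008 -1"

```text
time: 31.65
eef_pos: [0.4582, -0.3404, 0.0112]
tcp_rot: [1.0, 0.02, 0.0, 0.0]
contact_force: [-0.7, 0.6, 2.4]
opening: 0.304
finger_force: 88.8
```

Request:
send_rows:
  moves: "0 0 0 0 0 0.004 -1;0 0 0 0 0 0.002 -0.3;0 0 0 0 0 0.002 -0.2;0 0 0 0 0 0.002 -0.1;0 0 0 0 0 0.002 -0.05;0 0 0 0 0 -0.1 -0.05;0 0 0 0 0 -0.35 -0.05;0 0 0 0 0 -0.6 -0.05;0 0 0 0 0 -0.8 -0.05;0 0 0 0 0 -0.8 -0.05"

```text
time: 32.9
eef_pos: [0.4602, -0.3424, 0.1773]
tcp_rot: [1.0, 0.02, 0.004, 0.004]
contact_force: [0.4, -0.7, 0.1]
opening: 0.477
finger_force: 0.0
```

```bash
python3 - <<'E'
from h import *
st()
d=ctrl.read_camera("wrist");hsv=cv2.cvtColor(d["image"],cv2.COLOR_RGB2HSV)
def comp(d,m,z,mn):
    n,l,s,c=cv2.connectedComponentsWithStats(cv2.morphologyEx(m.astype(np.uint8),cv2.MORPH_CLOSE,np.ones((5,5))))
    for k in range(1,n):
        if s[k,4]<mn: continue
        ys,xs=np.where(l==k);P=np.array([p2w(d,u,v,z) for u,v in zip(xs,ys)])
        r=cv2.minAreaRect(P[:,:2].astype(np.float32)*1000)
        if .4<r[0][0]/1000<.7 and -.4<r[0][1]/1000<-.15: print(s[k],np.round(r[0],1),np.round(r[1],1),round(r[2],2))
def rep(cam):
    d=ctrl.read_camera(cam);h=cv2.cvtColor(d["image"],cv2.COLOR_RGB2HSV);print(cam)
    print("rule");comp(d,(h[...,1]<60)&(h[...,2]>80),.042,100)
    print("red");comp(d,((h[...,0]<8)|(h[...,0]>172))&(h[...,1]>150)&(h[...,2]>80),.053,60)
    print("green");comp(d,(h[...,0]>55)&(h[...,0]<90)&(h[...,1]>100),.05,50)
rep("wrist");rep("top")
E
```

```text
t 32.9 p [ 0.4602 -0.3424  0.1773] xyaw 2.26 zax [ 0.008 -0.008 -1.   ] q6 0.71 F [ 0.4  -0.67  0.11] op 0.477 ff 0.0 oh 0.014
wrist
rule
[ 248    0  109  222 8161] [ 511.2 -326.6] [180.1  88. ] 14.08
red
[ 220    3   28  169 2864] [ 533.7 -277.1] [124.6  14. ] 2.55
green
[ 149    0   31  155 1786] [ 539.7 -221.6] [113.4   9.1] 2.57
top
rule
[ 463  131   46   96 1368] [ 544.4 -340.2] [237.6  97. ] 17.0
red
[448 158  11  51 289] [ 531.7 -273.2] [125.2  14.3] 2.84
green
[426 153   9  52 182] [ 544.9 -217.1] [127.7   9.8] 3.08
```

```bash
python3 - <<'E'
from h import *
for cam in("wrist","top"):
    d=ctrl.read_camera(cam);hsv=cv2.cvtColor(d["image"],cv2.COLOR_RGB2HSV)
    for x in np.arange(.41,.68,.02 if cam=="wrist" else .015):
        o="";ys=[]
        for y in np.arange(-.30,-.38,-.002):
            u,v=map(lambda q:int(round(q)),w2p(d,[x,y,.042]))
            if 0<=u<640 and 0<=v<400:
                ok=hsv[v,u,1]<60 and hsv[v,u,2]>80;o+="#" if ok else "."
                if ok: ys.append(y)
        print(cam,round(x,3),o,round(np.mean(ys),4) if ys else "")
E
```

```text
wrist 0.41 ......................................... 
wrist 0.43 ..............###############............ -0.342
wrist 0.45 ..............##############............. -0.341
wrist 0.47 .............###############............. -0.34
wrist 0.49 .............###############............. -0.34
wrist 0.51 ............###############.............. -0.338
wrist 0.53 ............###############.............. -0.338
wrist 0.55 ...........###############....#.......... -0.3375
wrist 0.57 ...........###############............... -0.336
wrist 0.59 ..........################............... -0.335
wrist 0.61  
wrist 0.63  
wrist 0.65  
wrist 0.67  
top 0.41 ......................................... 
top 0.425 .............###############............. -0.34
top 0.44 .............########.######............. -0.3399
top 0.455 .............###############............. -0.34
top 0.47 ............###############.......#...... -0.3399
top 0.485 .............##############........##.... -0.343
top 0.5 ............###############...........#.. -0.3404
top 0.515 ...........################.............. -0.337
top 0.53 ..........#################.............. -0.336
top 0.545 ...........###############............... -0.336
top 0.56 ..........###############................ -0.334
top 0.575 .........#################............... -0.334
top 0.59 ..........###############................ -0.334
top 0.605 .........#################...........#... -0.3362
top 0.62 .........################................ -0.333
top 0.635 .........###############................. -0.332
top 0.65 ........###############.................. -0.33
top 0.665 ......................................... 
top 0.68 .........................................
```

```bash
python3 -c "
from plant import ctrl
print(ctrl.sign_off())"
```

```text
the job is handed in; nothing more can be done
None
```

I handed the job in at about 33 s, with the knife and the rule both on the rest, centred in their notches to within about 2 mm, the blade on the bristle side and the hole on the handle side. My first two grasps missed the knife and rolled it a quarter turn, so its blade now stands on edge, though the handle lies flat.

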